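# Change over the flip-lid caddies on the packing bench

## Task

The next orders need spoons from the blue caddy: tip its lid fully open (pressing down the ribbed tab behind the hinge tips the lid up). Press the lid of the orange caddy, which was left open, fully shut, and leave the grey caddy's lid shut.

Things in the scene. Friction and masses are not known exactly. Their poses are not given: they have to be found in the camera images.
- blue_lid: blue rocker lid, shut, to be opened; mm. Origin on hinge 106 above bench, at the robot end of its fixed 150x110x100 box. x: along lid to its free front, y: hinge, z: up. Panel 106 wide, 5 thick, x -5 to 148, top z 2.5. Behind it a tab, 50 wide, 55 long, bent up 20 deg, free below, white ribs at x -37, z 17. ~5 N on ribs tips the lid up to its stop at 40 deg; the hinge stays put.
- orange_lid: orange rocker lid of a like caddy, same shape, sizes, origin and axes as blue_lid; starts 26 to 40 deg open (x pointing up, tab sloping down behind); to be shut. 1 to 2 N downwards near the front of the panel (x 80 to 140 mm) swings it shut (x level, top face 108 mm above the bench, resting on a stop); the stiff hinge stays where it is left.
- grey_lid: dark grey rocker lid of a like caddy, same shape, sizes, origin and axes as blue_lid; starts shut (x level, at most 3 degrees ajar) and is to be left shut.
Not all that is in view belongs to the job. What is shaped like the part that bears blue_lid but purple is not meant.

How it is judged:
By the outcome, as a careful person would: the job done as asked, in the order asked, and still so for the second after the job is handed in, with the robot touching nothing.
It also fails if it takes over 38 s, if anything falls off the work surface, if the arm or the gripper's body presses on something with over 40 N, if the wrist force passes 120 N, or if a joint passes its speed limit or range.

## Robot

A 6-joint arm with a two-finger parallel gripper is mounted at the origin on the work surface. World frame = base frame: x ahead of the robot, y to its left, z up, the work surface at z = 0. Lengths are in m, angles in rad, forces in N, time in s.
With the tool pointing down it reaches from about 0.325 to 0.75 m from the base axis. Payload 7.6 kg.
Tool frame: the origin (TCP) lies midway between the tips of the shut fingers; the grasp point (between the pads) lies 19 mm behind it; z points along the fingers, y is the direction in which the jaws open and shut (so a half turn about z gives the same grasp; the last joint's range is limited). The gripper opens to 85 mm and grips with 20 to 120 N. Pads are 22 mm wide; open, the fingers measure 114 mm over their backs; the gripper's body (76 mm by 85 mm) begins 54 mm behind the grasp point. The pads swing forward as they close: fully open they stand 13 mm farther back than shut.
Start: joints at [1.123, 0.052, 1.401, -0, 1.689, -0.07], TCP at [0.194, 0.488, 0.192] pointing down, gripper open.
Joint ranges: [-2.9, 2.9], [-0.91, 2.17], [0.12, 2.37], [-1.06, 4.2], [0.26, 2.73], [-2.93, 2.93]. Speed limits (rad/s): [2.57, 2.57, 3.01, 3.14, 3.14, 3.14].

## Interface

Orientations are given as a rotation vector (axis times angle).
In Python, from workcell import get_obs, snapshot, finish_job, trace, mark_of gives the robot as it stands.
- The arm moves only by the tool move_arm, never from a script. Its argument "deltas" is a list of rows, each a list of 3 entries, a list of its own where there are three numbers: the finger opening in m, from 0 to 0.0854, then the shift along the tool's x, y, z in m, then the turn about the tool's z in rad. In form: [[gripper, [tx, ty, tz], spin], ...]. A call has 1 to 12 rows; each row is the pose to reach, as a shift and turn from the pose commanded when the call began, along the tool's axes at that moment; what a row does not reach only later rows make up. A row lasts 1/8 s, in which the tool goes at most 62.5 mm and 10.7 degrees, less where a joint would pass 70% of its speed; a pose out of reach is approached as far as the arm can. A call with a gripper value outside its range is refused whole. The fingers move at their own pace and stop on an object; "grip_force" is the grip in N (left out, the last holds). Time passes only in rows, so rows that repeat a pose let the fingers close. It gives the time, the measured TCP pose, the force and the opening at its end, in the units of the state.
- get_obs(): the state, without advancing time (a new reading comes with each control period).
- snapshot(name): name is "scene" or "side" or "wrist"; returns a dict with "color" (400x640x3 uint8, blue, green, red), "camera_matrix" (3x3 intrinsics, pixels), "k1" (the pictures are not rectified: a ray, as slopes to the right and down, at radius r is drawn at 1 + k1 r^2 times it, then the intrinsics apply), "position" and "rotation" of the camera in the world. Camera axes: x right, y down, z forward; pixel columns grow to the right and rows downward; lengths in m; the calibration is good to about 2 mm. A picture is of the moment at which its call begins. There is no depth.
- finish_job(): hands the job in, once; it reports no verdict.
Trained networks look in a picture, given as the dict that the camera call returned (one of the last four; its "shot" number tells which), for a name from the list of things; names that differ only in an ending like _2 or _b are one class to them, and where a whole thing is asked for, a point or a joint stands for the part that bears it (a point fixed in the world has none). Each returns a list of dicts, best first, with "conf" (0 to 1); they miss things now and then, are a little off and sometimes report something else, mostly with a low value. They report only what shows in the picture. A call takes as long as a camera call. They do not tell look-alikes from the thing itself.
- trace(picture, target): "region" (400x640 bool, what is visible of it) and "extent" ([left, top, width, height] in pixels, round what is visible of it).
- mark_of(picture, target): "at" ([column, row] in pixels: a listed point, or the origin of a listed thing).
The state is a dict: "clock": time; "joints": joint angles; "qd": joint speeds; "joint_torque": joint torques, N m; "position": TCP position; "tool_rot": TCP orientation; "ft_force": force on the tool from outside, world axes, zero at the start; "moment": the same for the moment, N m; "finger_gap": finger opening in m.
Only numpy, scipy, OpenCV 4.12 (cv2) and the standard library are available. Lean on these libraries where they do the work, as an engineer would, in place of code of your own. Each camera call takes 0.05 s, during which the arm holds its last target.

## Working session

There is one attempt and no reset: what is moved stays moved. The work goes in short steps, Python scripts to look and compute and a tool call to move; the robot and the scene stay as the last step left them, time stands still between calls to the robot, and variables do not carry over. Pictures are saved under pics/ and viewed, and the job is handed in when it is done.

Besides the shell and the picture viewer there is one more tool, called after ">>>" as name(argument=value, ...), one argument or row to a line, values as JSON. move_arm: Moves the arm, as the interface text tells. Its arguments: {"type":"object","properties":{"deltas":{"type":"array","items":{"type":"array"}},"grip_force":{"type":"number"}},"required":["deltas"]}

```bash
mkdir -p pics; cat > h.py <<'E'
from workcell import *
import numpy as np, cv2
def ray(p,uv):
    K=p["camera_matrix"];d=np.array([[p["k1"],0,0,0,0.]])
    # r drawn at (1+k1 r^2)
    s=cv2.undistortPoints(np.array([[uv]],float),np.array(K,float),d)[0,0]
    return np.array(p["position"]),np.array(p["rotation"])@np.array([s[0],s[1],1])
def atz(p,uv,z):
    o,d=ray(p,uv);return o+d*(z-o[2])/d[2]
def proj(p,X):
    R=np.array(p["rotation"]);t=-R.T@np.array(p["position"])
    return cv2.projectPoints(np.array(X,float).reshape(-1,1,3),cv2.Rodrigues(R.T)[0],t,np.array(p["camera_matrix"],float),np.array([[p["k1"],0,0,0,0.]]))[0][:,0]
E
python3 - <<'E'
from h import *
for n in ["scene","side"]:
    p=snapshot(n);cv2.imwrite(f"pics/{n}0.png",p["color"])
    print(n,np.round(p["position"],3),np.round(p["rotation"],3).tolist())
    for t in ["blue_lid","orange_lid","grey_lid"]:
        for m in mark_of(p,t)[:3]: print(t,np.round(m["at"],1),round(m["conf"],2),np.round(atz(p,m["at"],.106),3))
        for m in trace(p,t)[:3]: print(t,m["extent"],round(m["conf"],2))
print(get_obs())
E
```

```text
scene [0.747 0.377 0.811] [-0.935, -2.654, 0.831]Traceback (most recent call last):
  File "<stdin>", line 6, in <module>
  File "h.py", line 9, in atz
    o,d=ray(p,uv);return o+d*(z-o[2])/d[2]
                                      ~^^^
IndexError: invalid index to scalar variable.
```

Rotation is a rotation vector.

```bash
sed -i 's/np.array(p\["rotation"\])/cv2.Rodrigues(np.array(p["rotation"],float))[0]/' h.py
python3 - <<'E'
from h import *
for n in ["scene","side"]:
    p=snapshot(n);cv2.imwrite(f"pics/{n}0.png",p["color"])
    print(n,np.round(p["position"],3),np.round(p["rotation"],3).tolist())
    for t in ["blue_lid","orange_lid","grey_lid"]:
        for m in mark_of(p,t)[:3]: print(t,np.round(m["at"],1),round(m["conf"],2),np.round(atz(p,m["at"],.106),3))
        for m in trace(p,t)[:3]: print(t,m["extent"],round(m["conf"],2))
print(get_obs())
E
```

```text
scene [0.747 0.377 0.811] [-0.935, -2.654, 0.831]
blue_lid [386.4 323.9] 0.83 [0.506 0.289 0.106]
blue_lid [227.8 124.7] 0.7 [ 0.461 -0.332  0.106]
blue_lid [434.1 218. ] 0.64 [0.263 0.19  0.106]
blue_lid [373.5, 194.8, 84.2, 80.3] 0.91
blue_lid [303.0, 300.4, 117.4, 94.7] 0.9
orange_lid [227.8 128.2] 0.75 [ 0.468 -0.321  0.106]
orange_lid [174.5, 116.0, 73.4, 25.2] 0.64
grey_lid [287.1 204.1] 0.9 [ 0.489 -0.038  0.106]
grey_lid [236.0, 178.0, 76.8, 88.1] 0.74
grey_lid [174.2, 120.6, 72.1, 20.6] 0.28
side [ 0.181 -0.576  0.839] [-2.413, 0.535, -0.211]
blue_lid [217.3 160.3] 0.92 [0.258 0.178 0.106]
blue_lid [292.2 108.4] 0.76 [0.516 0.293 0.106]
blue_lid [193.8, 127.1, 84.7, 42.0] 0.9
blue_lid [274.2, 91.8, 68.2, 27.7] 0.8
orange_lid [383.2 288.4] 0.96 [ 0.461 -0.312  0.106]
orange_lid [362.7, 214.8, 86.4, 103.1] 0.97
grey_lid [332.9 193.9] 0.81 [ 0.479 -0.047  0.106]
grey_lid [311.9, 145.3, 72.9, 59.2] 0.7
grey_lid [272.7, 87.3, 68.3, 33.1] 0.31
{'clock': 0.8, 'joints': array([ 1.12269508e+00,  5.21812066e-02,  1.40072071e+00, -1.04185879e-05,
        1.68860779e+00, -7.02813810e-02]), 'qd': array([ 0.00100914,  0.00188994, -0.00084965,  0.00039168, -0.00124716,
       -0.00018166]), 'joint_torque': array([-1.36587139e-03, -3.81525278e+01, -3.60286474e+01, -1.49598923e-04,
        4.89570320e-04,  6.69847350e-05]), 'position': array([0.19364833, 0.48799523, 0.19182272]), 'tool_rot': array([5.89950472e-01, 3.08567114e+00, 1.21779546e-04]), 'ft_force': array([-0.10622205, -0.42798082,  0.45125125]), 'moment': array([-0.03928993, -0.01742378, -0.00515225]), 'finger_gap': 0.08570153401798247}
```

View pics/scene0.png

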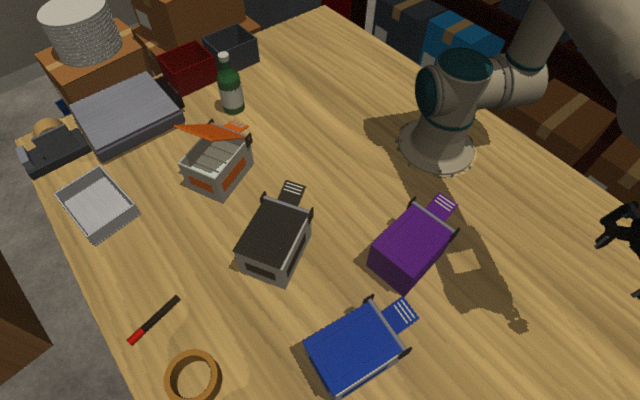

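View pics/side0.png

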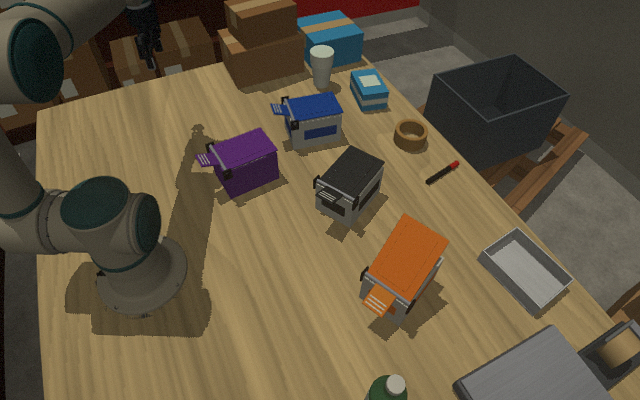

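Candidates for "blue": the blue lid at scene (386,324) / side (292,108), and the purple look-alike at scene (434,218) / side (217,160). The blue one fits by colour. Next I fit the poses to the masks and check an enlarged crop.

```bash
cat > fit.py <<'E'
from h import *
from scipy.optimize import minimize
c,s=np.cos(np.radians(20)),np.sin(np.radians(20))
def pts(q):
    x,y,yaw,a=q
    P=[[-.005,-.053,.0025],[.148,-.053,.0025],[.148,.053,.0025],[-.005,.053,.0025]]
    P+=[[-.148*0-.148*0-.148*0+ -.005+0*1,-.053,-.0025],[.148,-.053,-.0025],[.148,.053,-.0025],[-.005,.053,-.0025]]
    T=[[-.005,-.025,.003],[-.005,.025,.003],[-.005-.055*c,.025,.003+.055*s],[-.005-.055*c,-.025,.003+.055*s]]
    P=np.array(P+T+[[-.037,0,.017],[0,0,0]])
    ca,sa=np.cos(a),np.sin(a)
    P=P@np.array([[ca,0,-sa],[0,1,0],[sa,0,ca]]).T
    cy,sy=np.cos(yaw),np.sin(yaw)
    return P@np.array([[cy,-sy,0],[sy,cy,0],[0,0,1]]).T+[x,y,.106]
def mask(p,q):
    m=np.zeros((1600,2560),np.uint8);u=proj(p,pts(q))*4+1.5
    cv2.fillConvexPoly(m,cv2.convexHull(u[:8].round().astype(np.int32)),255)
    cv2.fillConvexPoly(m,u[8:12].round().astype(np.int32),255)
    return cv2.resize(m,(640,400),interpolation=cv2.INTER_AREA)/255.
def fit(views,q0,opena):
    def cost(v):
        q=np.r_[v,0] if not opena else v
        return sum(np.abs(mask(p,q)-r).sum()/r.sum() for p,r in views)
    best=None
    for dy in (-.3,0,.3):
        v0=np.array(q0[:4 if opena else 3],float);v0[2]+=dy
        n=len(v0);S=np.vstack([v0]+[v0+np.eye(n)[i]*[.015,.015,.15,.15][i] for i in range(n)])
        r=minimize(cost,v0,method="Nelder-Mead",options=dict(initial_simplex=S,xatol=2e-4,fatol=1e-4,maxiter=300))
        if best is None or r.fun<best.fun: best=r
    return best
E
python3 - <<'E'
from fit import *
V={n:snapshot(n) for n in("scene","side")}
Q={"blue_lid":((.51,.291),0.3,0),"grey_lid":((.484,-.042),0.,0),"orange_lid":((.465,-.316),-.3,.55)}
for t,(xy,y,a) in Q.items():
    views=[]
    for n,p in V.items():
        for m in trace(p,t):
            u=proj(p,[[*xy,.106]])[0];e=m["extent"]
            if e[0]-15<u[0]<e[0]+e[2]+15 and e[1]-15<u[1]<e[1]+e[3]+15: views.append((p,np.array(m["region"],float)));break
    r=fit(views,(*xy,y,a),t=="orange_lid")
    q=r.x if len(r.x)==4 else np.r_[r.x,0]
    P=pts(q);print(t,len(views),np.round(q,3),"deg",np.round(np.degrees(q[2:]),1),round(r.fun,3),"rib",P[12].round(3),"front",P[[1,2]].round(3).tolist())
    for p in V.values():
        u=proj(p,P)
        cv2.polylines(p["color"],[u[:4].round().astype(int).astype(np.int32)],True,(0,255,255),1)
        cv2.polylines(p["color"],[u[8:12].round().astype(np.int32)],True,(0,255,0),1)
a=V["scene"]["color"];b=V["side"]["color"]
cv2.imwrite("pics/fit_a.png",cv2.resize(a[90:400,150:470],None,fx=1.9,fy=1.9))
cv2.imwrite("pics/fit_b.png",cv2.resize(b[70:330,180:470],None,fx=2.3,fy=2.3))
E
```

```text
blue_lid 2 [ 0.506  0.289 -0.141  0.   ] deg [-8.1  0. ] 0.236 rib [0.469 0.294 0.123] front [[0.645, 0.216, 0.108], [0.66, 0.321, 0.108]]
grey_lid 2 [ 0.492 -0.037  0.508  0.   ] deg [29.1  0. ] 0.135 rib [ 0.46  -0.055  0.123] front [[0.647, -0.011, 0.108], [0.596, 0.081, 0.108]]
orange_lid 2 [ 0.471 -0.313  0.466  0.707] deg [26.7 40.5] 0.228 rib [ 0.437 -0.331  0.095] front [[0.594, -0.311, 0.204], [0.547, -0.216, 0.204]]
```

View pics/fit_a.png

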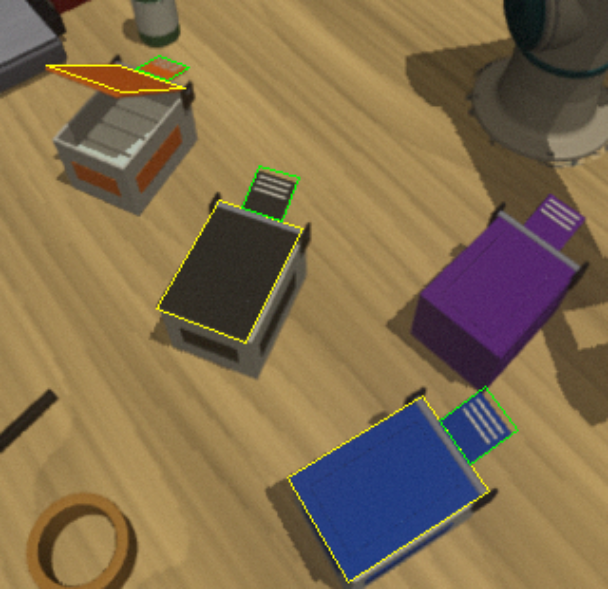

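View pics/fit_b.png

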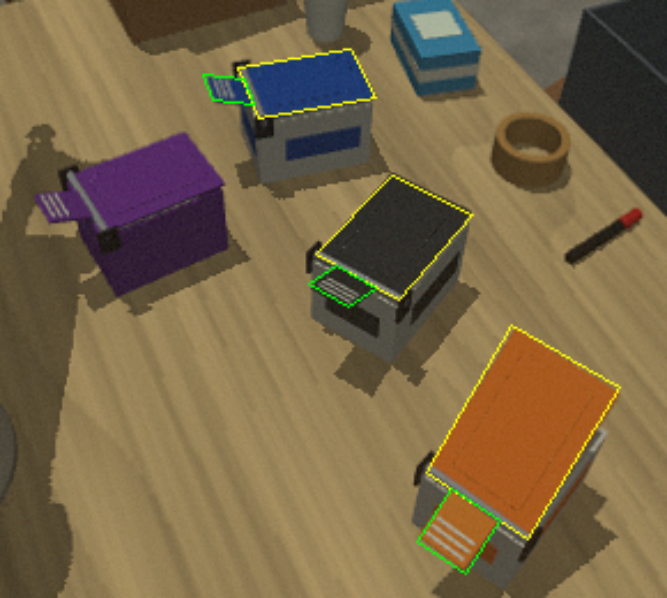

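Both overlays match the lid edges and tabs (blue tab centred near scene (405,316), orange panel in side view (405,265)), and blue is clearly distinct from purple. Now I close the fingers and go above the blue ribs at (0.469, 0.294).

>>> move_arm(
  deltas=[
    [0,[-0.06,-0.014,0],0],
    [0,[-0.12,-0.029,0],0],
    [0,[-0.18,-0.043,0],0],
    [0,[-0.24,-0.058,0],0],
    [0,[-0.3,-0.072,0.01],0],
    [0,[-0.327,-0.079,0.03],0],
    [0,[-0.327,-0.079,0.035],0],
    [0,[-0.327,-0.079,0.035],0],
  ],
)

```text
clock: 2.2
position: [0.4678, 0.2944, 0.1567]
tool_rot: [-0.589, -3.085, 0.0]
ft_force: [-0.2, -0.3, 0.5]
finger_gap: 0.0002
```

```bash
python3 - <<'E'
from h import *
p=snapshot("scene");cv2.imwrite("pics/s2.png",cv2.resize(p["color"][200:400,250:510],None,fx=3,fy=3))
p=snapshot("side");cv2.imwrite("pics/d2.png",cv2.resize(p["color"][20:180,190:400],None,fx=3,fy=3))
E
```

```text
(no output)
```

View pics/s2.png

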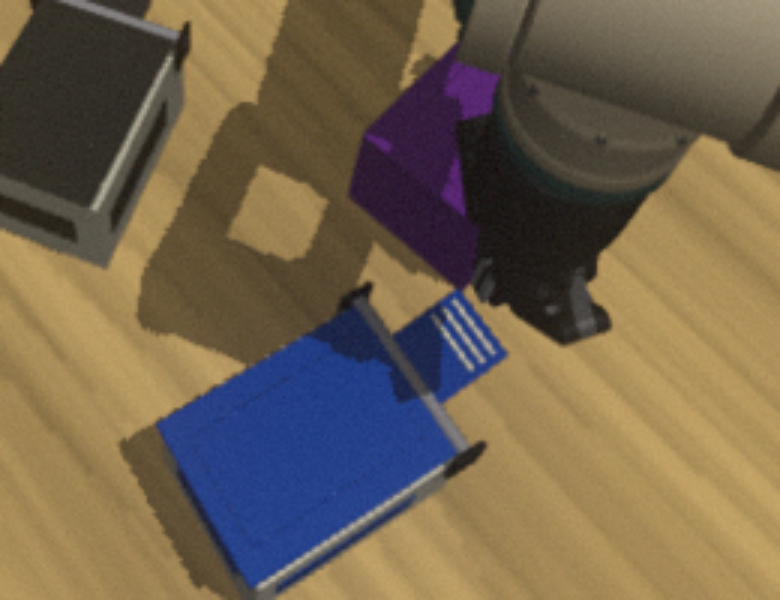

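View pics/d2.png

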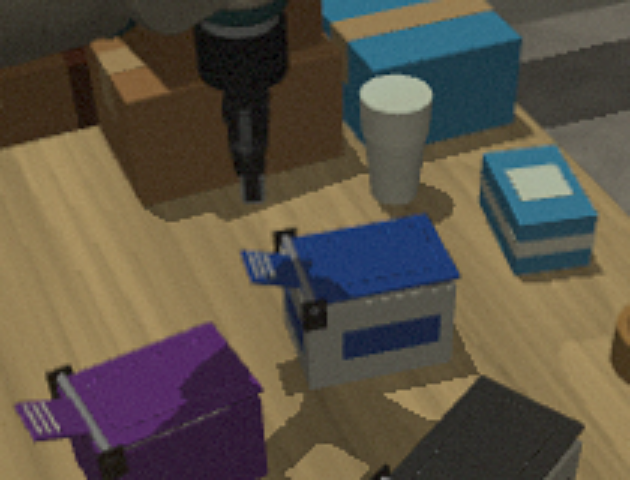

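```bash
python3 - <<'E'
from fit import *
print(get_obs()["position"])
for n,o,ex in(("side",(190,20),(274.3,86)),("scene",(250,200),None)):
    p=snapshot(n)
    for P in([.4678,.2944,.1567],[.469,.294,.123]):
        u=proj(p,[P])[0];print(n,u.round(1),((u-o)*3).round())
E
```

```text
[0.4679539  0.29501369 0.15781375]
side [275.4  98.2] [256. 235.]
side [276.7 107.8] [260. 263.]
scene [408.8 303.8] [476. 311.]
scene [404.4 310.6] [463. 332.]
```

```bash
python3 - <<'E'
from h import *
o=get_obs();print(o["position"],o["joints"])
for n,(a,b,c,d) in(("scene",(220,370,330,530)),("side",(40,140,210,340))):
    p=snapshot(n);u=proj(p,[o["position"]+np.array([0,0,z]) for z in(0,.02,.05,.1)]);im=p["color"].copy()
    for q in u: cv2.circle(im,tuple(int(v) for v in q),1,(0,255,255),-1)
    cv2.imwrite(f"pics/{n}3.png",cv2.resize(im[a:b,c:d],None,fx=4,fy=4))
E
```

```text
[0.46807812 0.29495149 0.15788092] [ 4.95451982e-01  1.42245196e-01  1.37194281e+00  1.46119635e-04
  1.62564670e+00 -6.99138127e-01]
```

View pics/scene3.png

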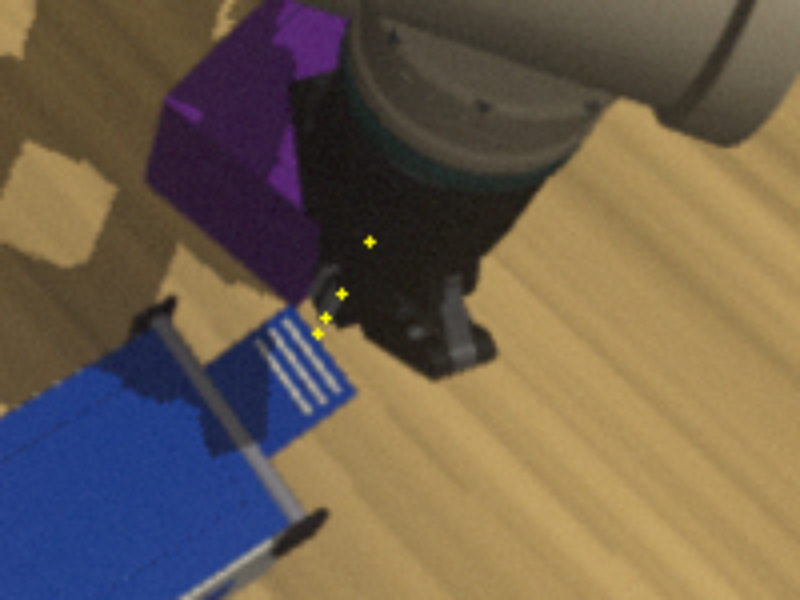

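View pics/side3.png

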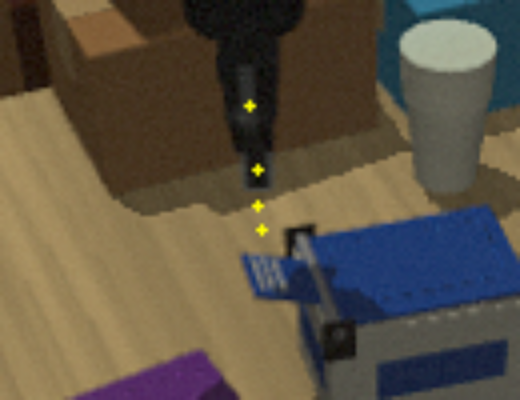

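```bash
python3 - <<'E'
from h import *
o=get_obs()
p=snapshot("wrist");cv2.imwrite("pics/w3.png",p["color"]);print(p["position"],p["rotation"],proj(p,[o["position"],[.469,.294,.123]]))
s=snapshot("scene");d=snapshot("side")
def tri(a,b):
    o1,d1=ray(s,a);o2,d2=ray(d,b);d1/=np.linalg.norm(d1);d2/=np.linalg.norm(d2)
    t=np.linalg.lstsq(np.c_[d1,-d2],o2-o1,rcond=None)[0];return o1+t[0]*d1,o2+t[1]*d2
# base circle check; candidates for tip
for a in((438.7,314.5),(412,293),(449,306)): print(a,*[x.round(3) for x in tri(a,(274.3,86.5))])
E
```

```text
[0.39203056 0.32442981 0.33984488] [2.37200649 1.61143111 0.26077051] [[326.32567809 238.65973518]
 [325.72854288 218.22128101]]
(438.7, 314.5) [0.454 0.342 0.183] [0.478 0.326 0.172]
(412, 293) [0.468 0.29  0.198] [0.466 0.291 0.198]
(449, 306) [0.436 0.344 0.197] [0.475 0.318 0.178]
```

View pics/w3.png

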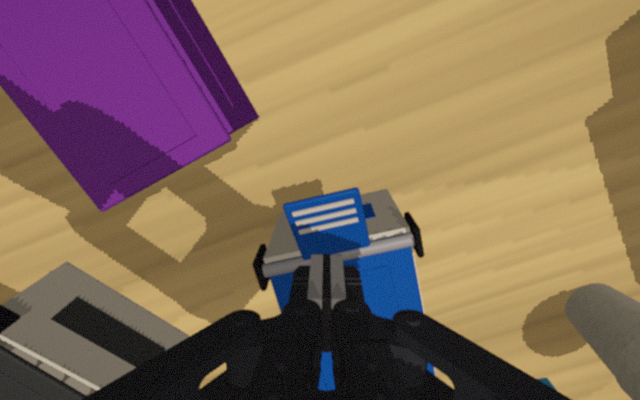

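The wrist view shows shut tips at (322,255) and the ribs at (326,215). xy agrees, but the tips seem higher than the reported TCP, so I check this numerically.

```bash
python3 - <<'E'
from h import *
o=get_obs();p=snapshot("wrist")
for dz in(0,.02,.03,.04,.05): print(dz,proj(p,[o["position"]+[0,0,dz]]).round(1))
R=cv2.Rodrigues(o["tool_rot"])[0];print(R.round(3)); print("cam in tool",R.T@(p["position"]-o["position"]))
E
```

```text
0 [[326.3 238.6]]
0.02 [[326.4 254.9]]
0.03 [[326.4 264.5]]
0.04 [[326.4 275.1]]
0.05 [[326.5 287.1]]
[[-0.93   0.368  0.   ]
 [ 0.368  0.93   0.   ]
 [-0.     0.    -1.   ]]
cam in tool [ 8.16130346e-02 -1.37411310e-04 -1.82357070e-01]
```

>>> move_arm(
  deltas=[
    [0,[0,0,0.01],0],
    [0,[0,0,0.02],0],
    [0,[0,0,0.03],0],
    [0,[0,0,0.035],0],
    [0,[0,0,0.035],0],
  ],
)

```text
clock: 3.32
position: [0.4682, 0.2938, 0.1213]
tool_rot: [-0.59, -3.085, 0.001]
ft_force: [-0.2, -0.3, 0.4]
finger_gap: -0.0
```

```bash
cat > look.py <<'E'
from h import *
import sys
k=sys.argv[1];print(get_obs()["position"].round(4),get_obs()["ft_force"].round(2))
p=snapshot("scene");q=snapshot("side")
a,b,c,d=map(int,sys.argv[2:6]);A=cv2.resize(p["color"][a:a+150,b:b+200],(600,450))[:, :400] if 0 else cv2.resize(p["color"][a:a+150,b:b+200],(400,300))
B=cv2.resize(q["color"][c:c+150,d:d+200],(400,300))
cv2.imwrite(f"pics/{k}.png",np.hstack([A,B]))
E
python3 look.py L1 240 290 40 200
```

```text
[0.4682 0.2938 0.1213] [-0.15 -0.29  0.39]
```

View pics/L1.png

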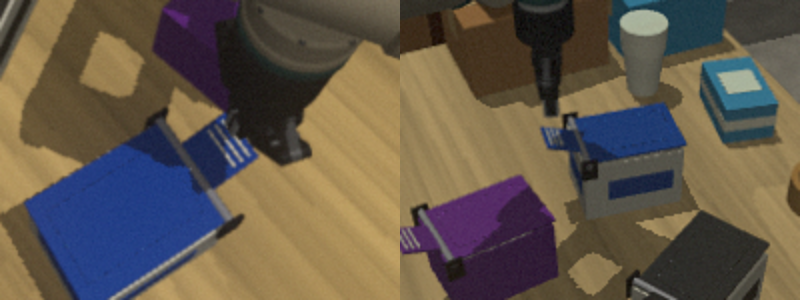

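No contact yet at reported z = 0.121; the tips still show above the tab. I keep going down, checking the force.

>>> move_arm(
  deltas=[
    [0,[0,0,0.006],0],
    [0,[0,0,0.012],0],
    [0,[0,0,0.018],0],
    [0,[0,0,0.018],0],
  ],
)

```text
clock: 3.92
position: [0.4681, 0.2938, 0.103]
tool_rot: [-0.59, -3.085, 0.001]
ft_force: [0.4, -0.6, 1.1]
finger_gap: -0.0001
```

```bash
python3 look.py L2 240 290 40 200
```

```text
[0.4681 0.2938 0.103 ] [ 0.37 -0.58  1.13]
```

View pics/L2.png

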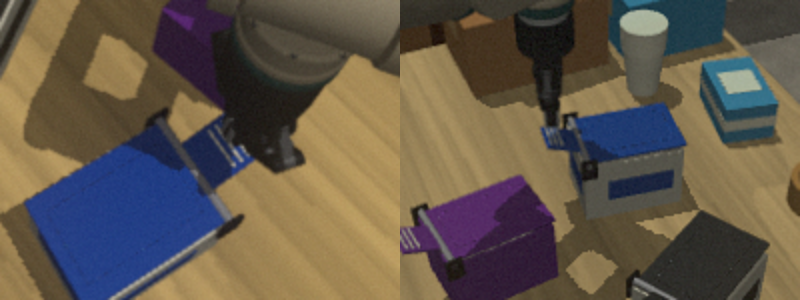

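Contact has just begun, so the real tips sit about 22 mm behind the reported TCP. Now I press.

>>> move_arm(
  deltas=[
    [0,[0,0,0.006],0],
    [0,[0,0,0.012],0],
    [0,[0,0,0.018],0],
    [0,[0,0,0.022],0],
    [0,[0,0,0.022],0],
  ],
)

```text
clock: 4.65
position: [0.4684, 0.294, 0.0817]
tool_rot: [0.59, 3.086, 0.0]
ft_force: [0.3, 0.8, 0.7]
finger_gap: 0.0002
```

```bash
python3 look.py L3 240 290 40 200
```

```text
[0.4684 0.294  0.0817] [0.27 0.81 0.71]
```

View pics/L3.png

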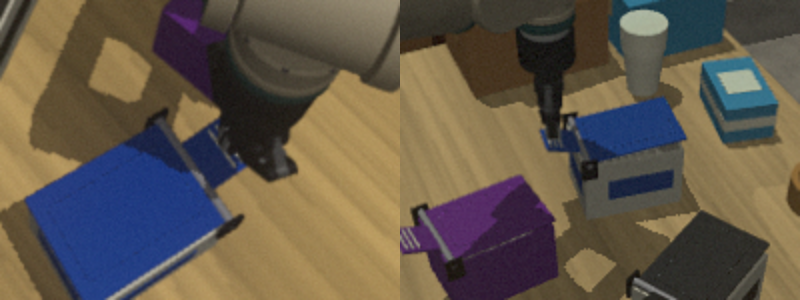

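The lid is lifting a little. I press on.

>>> move_arm(
  deltas=[
    [0,[0,0,0.006],0],
    [0,[0,0,0.012],0],
    [0,[0,0,0.017],0],
    [0,[0,0,0.017],0],
  ],
)

```text
clock: 5.25
position: [0.4683, 0.2941, 0.0645]
tool_rot: [-0.59, -3.086, -0.0]
ft_force: [-1.7, 0.3, 1.7]
finger_gap: -0.0001
```

```bash
python3 look.py L4 240 290 40 200
```

```text
[0.4683 0.2941 0.0645] [-1.72  0.34  1.71]
```

View pics/L4.png

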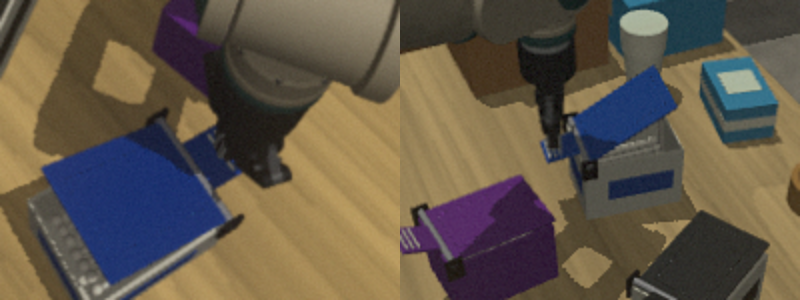

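>>> move_arm(
  deltas=[
    [0,[0,0,0.004],0],
    [0,[0,0,0.008],0],
    [0,[0,0,0.01],0],
    [0,[0,0,0.01],0],
  ],
)

```text
clock: 5.85
position: [0.4697, 0.2942, 0.058]
tool_rot: [0.59, 3.082, 0.003]
ft_force: [-6.5, -4.5, 18.6]
finger_gap: -0.0001
```

```bash
cat > ang.py <<'E'
from fit import *
import sys
def ang(t,xy,yaw,a0,names=("scene","side")):
    views=[]
    for n in names:
        p=snapshot(n)
        for m in trace(p,t):
            u=proj(p,[[*xy,.106]])[0];e=m["extent"]
            if e[0]-25<u[0]<e[0]+e[2]+25 and e[1]-25<u[1]<e[1]+e[3]+25: views.append((p,np.array(m["region"],float)));break
    A=np.radians(np.arange(-2,46,.5))
    for v in views+[None]:
        vs=views if v is None else [v]
        c=[sum(np.abs(mask(p,(*xy,yaw,a))-r).sum()/r.sum() for p,r in vs) for a in A];print(t,np.degrees(A[np.argmin(c)]).round(1),round(min(c),3))
L={"blue_lid":((.506,.289),-.141),"grey_lid":((.492,-.037),.508),"orange_lid":((.471,-.313),.466)}
for t in sys.argv[1:]: ang(t,*L[t],0)
E
python3 look.py L5 240 290 40 200; python3 ang.py blue_lid
```

```text
[0.4697 0.2942 0.058 ] [-6.5  -4.46 18.63]
blue_lid 40.5 0.1
blue_lid -1.5 1.747
blue_lid 40.5 1.895
```

View pics/L5.png

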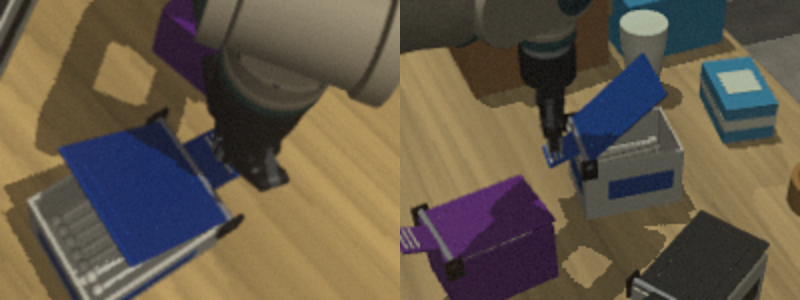

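At the stop: force rose to 18.6 N and the scene fit gives 40.5° (the side match took the purple one, so I ignore it). I retract upward, then locate the bottle and fit the blue lid again.

>>> move_arm(
  deltas=[
    [0,[0,0,-0.03],0],
    [0,[0,0,-0.09],0],
    [0,[0,0,-0.15],0],
    [0,[0,0,-0.175],0],
    [0,[0,0,-0.175],0],
  ],
)

```text
clock: 6.78
position: [0.4694, 0.2941, 0.2317]
tool_rot: [0.59, 3.082, 0.004]
ft_force: [-0.5, -0.8, 0.0]
finger_gap: -0.0
```

```bash
python3 look.py L6 240 290 40 200; python3 ang.py blue_lid; python3 - <<'E'
from h import *
p=snapshot("scene");print("bottle",atz(p,(232,112),0).round(3))
E
```

```text
[0.4694 0.2941 0.2317] [-0.51 -0.79  0.03]
blue_lid 40.5 0.04
blue_lid 41.0 0.073
blue_lid 40.5 0.113
bottle [ 0.38  -0.478 -0.   ]
```

View pics/L6.png

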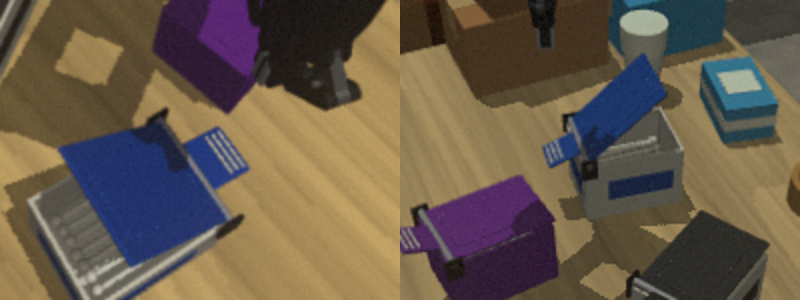

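Blue stays at 40.5° in both views. Next I travel high to above the front of the orange panel, target xy (0.556, -0.270).

>>> move_arm(
  deltas=[
    [0,[-0.029,-0.049,0],0],
    [0,[-0.058,-0.098,0],0],
    [0,[-0.087,-0.148,0],0],
    [0,[-0.116,-0.197,0],0],
    [0,[-0.145,-0.246,0],0],
    [0,[-0.173,-0.295,0],0],
    [0,[-0.202,-0.344,0],0],
    [0,[-0.231,-0.394,0],0],
    [0,[-0.26,-0.443,0],0],
    [0,[-0.289,-0.492,0],0],
    [0,[-0.289,-0.492,0],0],
  ],
)

```text
clock: 8.5
position: [0.5547, -0.2734, 0.2273]
tool_rot: [-0.597, -3.081, -0.001]
ft_force: [0.4, 0.9, -0.0]
finger_gap: 0.0001
```

```bash
python3 look.py L7 60 130 180 320; python3 ang.py orange_lid
```

```text
[ 0.5547 -0.2734  0.2273] [ 0.36  0.89 -0.03]
orange_lid 40.0 0.105
orange_lid 30.5 0.044
orange_lid 40.0 0.17
```

View pics/L7.png

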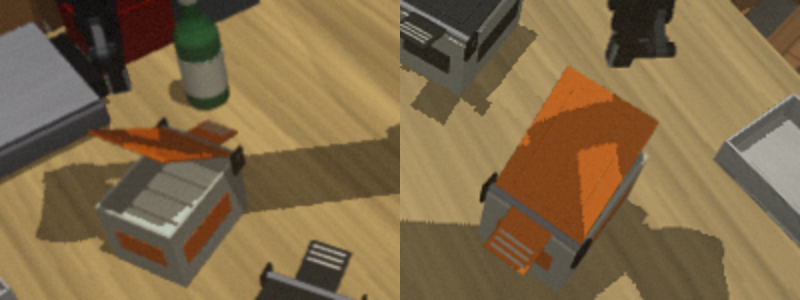

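>>> move_arm(
  deltas=[
    [0,[0,0,0.02],0],
    [0,[0,0,0.04],0],
    [0,[0,0,0.055],0],
    [0,[0,0,0.055],0],
  ],
)

```text
clock: 9.3
position: [0.5552, -0.2692, 0.1737]
tool_rot: [-0.588, -3.084, -0.001]
ft_force: [0.0, 1.1, 0.1]
finger_gap: 0.0001
```

```bash
python3 look.py L8 60 130 180 320;python3 - <<'E'
from h import *
q=snapshot("side");o=get_obs()["position"];print((proj(q,[o,o+[0,0,.04]])-[320,180])*2+[400,0])
E
```

```text
[ 0.5552 -0.2692  0.1737] [0.02 1.11 0.13]
[[595.63961805 114.40382369]
 [604.28918768  91.60502663]]
```

View pics/L8.png

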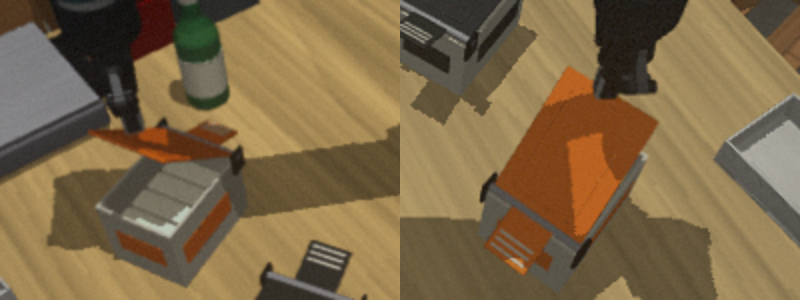

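The tips (side crop (604,95)) sit over the panel near its front centre, as intended. I press down.

>>> move_arm(
  deltas=[
    [0,[0,0,0.012],0],
    [0,[0,0,0.024],0],
    [0,[0,0,0.036],0],
    [0,[0,0,0.048],0],
    [0,[0,0,0.06],0],
    [0,[0,0,0.072],0],
    [0,[0,0,0.084],0],
    [0,[0,0,0.09],0],
    [0,[0,0,0.09],0],
  ],
)

```text
clock: 10.58
position: [0.5553, -0.2698, 0.0841]
tool_rot: [-0.59, -3.085, -0.001]
ft_force: [-0.5, 0.6, 0.4]
finger_gap: -0.0001
```

```bash
python3 look.py L9 60 130 180 320
```

```text
[ 0.5553 -0.2698  0.0841] [-0.53  0.56  0.36]
```

View pics/L9.png

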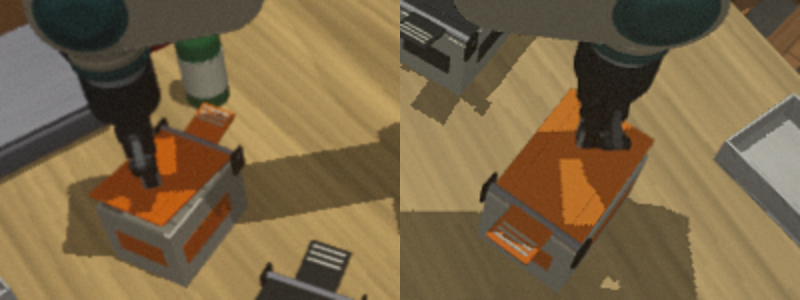

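>>> move_arm(
  deltas=[
    [0,[0,0,0.005],0],
    [0,[0,0,0.01],0],
    [0,[0,0,0.015],0],
    [0,[0,0,0.018],0],
    [0,[0,0,0.018],0],
  ],
)

```text
clock: 11.3
position: [0.5558, -0.27, 0.0689]
tool_rot: [0.59, 3.085, -0.001]
ft_force: [-4.9, 3.3, 11.7]
finger_gap: -0.0005
```

On the stop (11.7 N). I retract and verify everything.

>>> move_arm(
  deltas=[
    [0,[0,0,-0.03],0],
    [0,[0,0,-0.09],0],
    [0,[0,0,-0.15],0],
    [0,[0.02,0,-0.2],0],
    [0,[0.06,0.05,-0.22],0],
    [0,[0.06,0.1,-0.22],0],
    [0,[0.06,0.13,-0.22],0],
    [0,[0.06,0.13,-0.22],0],
  ],
)

```text
clock: 12.3
position: [0.5481, -0.1252, 0.2864]
tool_rot: [-0.585, -3.086, -0.0]
ft_force: [0.6, -1.5, -0.6]
finger_gap: 0.0003
```

```bash
python3 look.py L10 60 130 180 320; python3 ang.py blue_lid orange_lid grey_lid; python3 - <<'E'
from h import *
cv2.imwrite("pics/f1.png",snapshot("scene")["color"]);cv2.imwrite("pics/f2.png",snapshot("side")["color"])
E
```

```text
[ 0.5481 -0.1252  0.2864] [ 0.59 -1.54 -0.62]
blue_lid 40.0 0.045
blue_lid 40.5 0.119
blue_lid 40.0 0.165
orange_lid 2.0 0.07
orange_lid -2.0 0.053
orange_lid 1.5 0.168
grey_lid 4.0 0.071
grey_lid 1.0 0.057
grey_lid 1.5 0.139
```

View pics/f1.png

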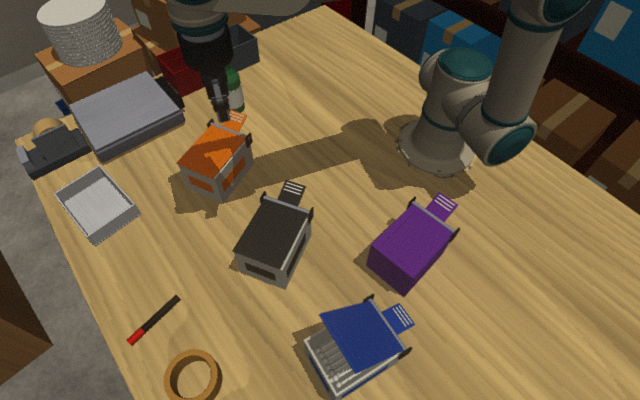

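View pics/f2.png

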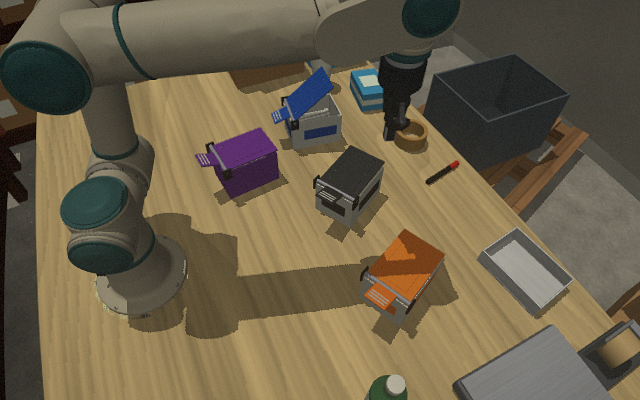

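```bash
python3 - <<'E'
from fit import *
V=[snapshot("scene"),snapshot("side")]
for t,q in(("orange_lid",(.471,-.313,.466,.03)),("grey_lid",(.492,-.037,.508,.01))):
    views=[(p,np.array(trace(p,t)[0]["region"],float)) for p in V]
    r=fit(views,q,True);print(t,r.x.round(3),np.degrees(r.x[3]).round(1),round(r.fun,3))
a=cv2.resize(V[0]["color"][100:210,165:265],None,fx=4,fy=4);b=cv2.resize(V[1]["color"][225:335,345:445],None,fx=4,fy=4)
cv2.imwrite("pics/o.png",np.hstack([a,b])[:,:800])
E
```

```text
orange_lid [ 0.469 -0.314  0.43  -0.013] -0.8 0.102
grey_lid [ 0.491 -0.037  0.517  0.041] 2.4 0.124
```

View pics/o.png

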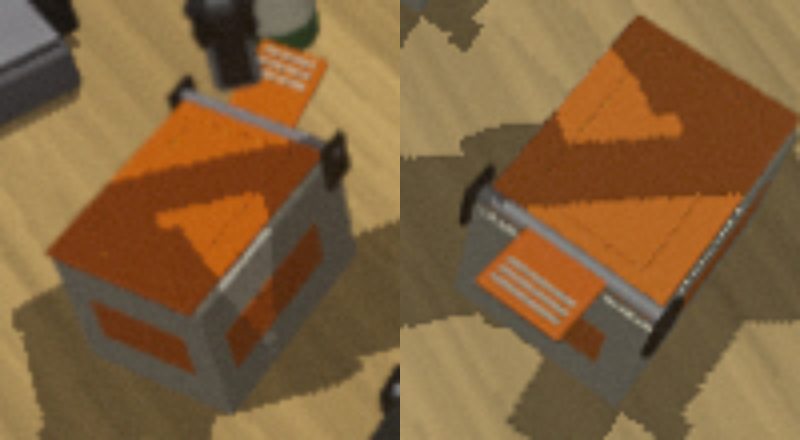

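The orange panel lies flush on its box (left crop front edge (50,255)-(190,315)), with a fit of -0.8°. Grey was never touched.

```bash
python3 -c "
from workcell import *
print(finish_job())"
```

```text
the job is handed in; nothing more can be done
None
```

The blue caddy's lid is fully open, the orange one is shut, and the grey one was never touched. I handed the job in about 13 s into the run.

- **Blue lid:** I pressed the ribbed tab until the lid hit its stop, with the force peaking around 19 N. After I let go it stayed at about 40°, seen from both cameras.
- **Orange lid:** I then pressed near the front of the panel down to its stop at about 12 N. The final fit gave -0.8° and the close-up shows it flush on the box. A rougher fit that held the pose fixed gave +2.0° from one camera and -2.0° from the other, which I put down to measurement noise.
- **Grey lid:** It reads about 1.5–2.4° ajar. One camera on its own gave 4.0°, which is over the 3° starting limit, but I took that as noise too.

**Checks that disagreed:**
- **Fingertips:** They were about 40 mm higher than the reported tool position, so I went by force and pictures for both presses.
- **Blue-lid fit:** One mid-press fit from the side camera matched the purple look-alike instead, so I ignored it.

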